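# Find the balance point of an instrument beam on the ridge stand

## Robot

A 6-joint arm with a two-finger parallel gripper is mounted at the origin on the work surface. World frame = base frame: x ahead of the robot, y to its left, z up, the work surface at z = 0. Lengths are in mm, angles in degrees, forces in N, time in s.
With the tool pointing down it reaches from about 300 to 850 mm from the base axis. Payload 4.2 kg.
Tool frame: the origin (TCP) lies midway between the tips of the shut fingers; the grasp point (between the pads) lies 19 mm behind it (env.grasp_offset is the distance from the TCP to the grasp point, in mm); z points along the fingers, y is the line along which they close (so a half turn about z gives the same grasp; the last joint's range is limited). The gripper opens to 91 mm and grips with 3 to 60 N. Pads are 32 mm wide; open, the fingers measure 118 mm over their backs; the gripper's body (76 mm by 178 mm) begins 60 mm behind the grasp point.
Start: joints at [68.755, 18.312, 89.639, -0, 72.044, -1.146], TCP at [197.601, 539.997, 213.976] pointing down, gripper open.
Joint ranges: [-177.97, 177.97], [-48.28, 115.42], [12.27, 149.76], [-77.06, 257.06], [2.81, 150.46], [-146.56, 146.56]. Speed limits (degrees/s): [147.25, 147.25, 180, 180, 180, 180].

## Interface

Orientations are given as [roll, pitch, yaw] about the fixed x, y, z axes, in that order (R = Rz(yaw) Ry(pitch) Rx(roll)).
In Python, from workcell import env, optics gives the robot as it stands. The module is installed in compiled form; this text tells all that it offers.
- The arm moves only by the tool send_rows, never from a script. Its argument "targets" is a list that holds one entry, the list of rows, each a list of 7 numbers: the turn, a rotation vector about the world's x, y, z scaled (see below), then the shift along the world's x, y, z scaled (see below), then the closure, from -1 (fully open) to 1 (shut). In form: [[[rx, ry, rz, x, y, z, gripper], ...]]. A call has 1 to 12 rows; each row shifts and turns the commanded pose from where the row before left it; what a row does not reach is not made up. The controller multiplies each number of a shift by 0.2 m and each number of a turn by pi/2 rad. A row lasts 1/10 s, in which the tool goes at most 50 mm and 8.59 degrees, less where a joint would pass 70% of its speed; a pose out of reach is approached as far as the arm can. A call with a number of a shift or a turn outside -1 to 1 is refused whole. A call with a gripper value outside its range is refused whole. The fingers move at their own pace and stop on an object; "grip_force" is the grip in N (left out, the last holds). Time passes only in rows, so rows that do not move let the fingers close. It gives the time, the measured TCP pose, the force, the opening and the grip force at its end, in the units of the state.
- env.state(): the state, without advancing time (a new reading comes with each control period).
- optics.grab_frame(name): name is "side" or "top" or "wrist"; returns (picture, depth): 384x512x3 uint8, red, green, blue; 384x512 float32, mm along the optical axis (not along the pixel's ray), 0 where there is no reading.
- optics.camera_info(name): a dict with "camera_matrix" (3x3 intrinsics, pixels), "R" (3x3) and "t" (3): a world point X has camera coordinates R X + t; the wrist camera has in their place "mount" (4x4, takes a point from camera to tool coordinates, whose origin is the TCP and whose axes are the flange's). Camera axes: x right, y down, z forward; pixel columns grow to the right and rows downward; lengths in mm; the calibration is good to about 2 mm. A picture is of the moment at which its call begins: read the wrist's pose just before it. camera_info takes no time and is no camera call.
- env.job_done(): hands the job in; it is judged then, once.
Trained networks look in the newest picture that a camera, given by its name, has taken for a name from the list of things; names that differ only in an ending like _2 or _b are one class to them, and where a whole thing is asked for, a point or a joint stands for the part that bears it (a point fixed in the world has none). Each returns a list of dicts, best first, with "conf" (0 to 1); they miss things now and then, are a little off and sometimes report something else, mostly with a low value. They report only what shows in the picture. A call takes as long as a camera call. They do not tell look-alikes from the thing itself.
- optics.silhouettes(camera, name): "mask" (384x512 bool, what is visible of it) and "at" ([column, row] in pixels, amid what is visible of it).
- optics.place_of(camera, name): "at" ([column, row] in pixels: a listed point, or the origin of a listed thing).
The state is a dict: "time_s": time; "qpos": joint angles; "qvel": joint speeds; "effort": joint torques, N m; "ee_pos": TCP position; "ee_rot": TCP orientation; "force": force on the tool from outside, world axes, zero at the start; "torque": the same for the moment, N m; "gripper_width": finger opening in mm; "gripper_force": force on a finger pad.
Only numpy, scipy, OpenCV 4.12 (cv2) and the standard library are available. Lean on these libraries where they do the work, as an engineer would, in place of code of your own. Each camera call takes 0.05 s, during which the arm holds its last target. There are 200 camera calls.

## Task

Check the balance of the blue instrument beam: lay it, right way up and square across the narrow brass ridge of the balance stand, so that it stays level there all by itself, with no part of its width overhanging the ends of the ridge. Its weight is not in the middle, so you must find the balance point by feel; set it down gently and leave the other things on the desk where they are.

Things in the scene. Friction and masses are not known exactly. Their poses are not given: they have to be found in the camera images.
- beam: the instrument beam: a straight bar with a blue middle (white scale lines on top, 10 mm apart, centred on the bar's length) and two black end caps, 200 mm long (its x), 28 mm wide (y), 36 mm high (z), lying on the desk at the start. Origin: centre of its underside, at mid length. The caps look alike but hold different hidden weights, so its balance point lies up to 34 mm from mid length, towards either end, and differs each time; total mass 0.25 to 0.6 kg
- stand: the balance stand, fixed to the desk, about 64 mm high: a grey foot plate 110 mm (its x) by 100 mm (its y) by 14 mm, a dark column 26 x 50 mm, and on top a brass ridge. Origin: centre of the foot's underside
- ridge (a point): centre of the flat top of the stand's brass ridge, 64 mm above the desk. The ridge top is flat and level, 14 mm wide along the point's x and 70 mm long along its y; point axes parallel to the stand's; z up. The beam lies across it, beam x along ridge x. A beam whose balance point is not above these 14 mm tips when let go
- stamp: bystander, loose: self-inking stamp, 50 x 36 x 56 mm, black foot and bright green top; origin at the centre of its underside
- marker: bystander, loose: green highlighter with a white cap lying on the desk, 134 mm long, 16 mm thick, its length along its x; origin 50 mm from the green end
- loupe: bystander, loose: black inspection loupe standing on end, 50 mm across, 45 mm tall; origin at the centre of its underside
- card_box: bystander, loose: grey open box of white cards, 130 x 90 x about 76 mm; origin at the centre of its underside
- pen_box: bystander, loose: red open box of pens, 80 x 100 mm, pens up to 160 mm high; origin at the centre of its underside
Mind the look-alikes: they are no part of the job. Of the things that look like the beam, take the one that is farthest to the robot's left at the start.

How it is judged:
By the outcome, as a careful person would: the job done as asked, in the order asked, and still so for the second after the job is handed in, with the robot touching nothing.
It also fails if it takes over 48 s, if anything falls off the work surface, if the arm or the gripper's body presses on something with over 40 N, if the wrist force passes 120 N, or if a joint passes its speed limit or range.

## Working session

There is one attempt and no reset: what is moved stays moved. The work goes in short steps, Python scripts to look and compute and a tool call to move; the robot and the scene stay as the last step left them, time stands still between calls to the robot, and variables do not carry over. Pictures are saved under pics/ and viewed, at most 10 in all, crops included, and the job is handed in when it is done.

Besides the shell and the picture viewer there is one more tool, called after "Call:" as name([rows], argument=value, ...), one row to a line, values as JSON. send_rows: Moves the arm, as the interface text tells. Its arguments: {"type":"object","properties":{"targets":{"type":"array"},"grip_force":{"type":"number"}},"required":["targets"]}

```bash
mkdir -p pics; cat > h.py <<'E'
import numpy as np, cv2
from workcell import env, optics
from scipy.spatial.transform import Rotation as Ro
def cam(n):
    i=optics.camera_info(n); K=np.array(i["camera_matrix"])
    if n=="wrist":
        s=env.state(); M=np.array(i["mount"]); 
        T=np.eye(4); T[:3,:3]=Ro.from_euler("xyz",s["ee_rot"],degrees=True).as_matrix(); T[:3,3]=s["ee_pos"]
        C=T@M; return K,C[:3,:3],C[:3,3]
    R=np.array(i["R"]);t=np.array(i["t"]); return K,R.T,-R.T@t
def cloud(n,d):
    K,R,t=cam(n); v,u=np.mgrid[:384,:512]
    p=np.stack([(u-K[0,2])/K[0,0]*d,(v-K[1,2])/K[1,1]*d,d],-1)
    return p@R.T+t
E
python3 - <<'E'
from h import *
print(env.state())
for n in ("top","side"):
    p,d=optics.grab_frame(n); cv2.imwrite(f"pics/{n}0.png",p[:,:,::-1]); np.save(n+"d.npy",d); P=cloud(n,d)
    for o in ("beam","stand","stamp","marker","loupe","card_box","pen_box"):
        for s in optics.silhouettes(n,o):
            m=s["mask"]&(d>0); q=P[m]
            if s["conf"]>.3 and len(q): 
                z=np.percentile(q[:,2],95); t=q[abs(q[:,2]-z)<6]
                r=cv2.minAreaRect(t[:,:2].astype(np.float32))
                print(n,o,round(s["conf"],2),np.round(s["at"]),"z",round(z),"rect",np.round(r[0]),np.round(r[1]),round(r[2],1))
    print(n,"ridge",[(round(r["conf"],2),np.round(r["at"])) for r in optics.place_of(n,"ridge")])
E
```

```text
{'time_s': 0.0, 'qpos': array([ 6.87550779e+01,  1.83538908e+01,  8.97048652e+01,  1.25585629e-03,
        7.20434589e+01, -1.14576803e+00]), 'qvel': array([ 0.00152681,  0.02339511, -0.06603196,  0.03383097,  0.01287103,
        0.06017286]), 'effort': array([ 2.15116620e-04, -4.12457085e+01, -2.31976193e+01,  7.27239694e-02,
        4.55900794e-02, -1.36270455e-04]), 'ee_pos': array([197.41079411, 539.53034406, 213.10816275]), 'ee_rot': array([-1.79897829e+02, -3.23765012e-03,  1.59900455e+02]), 'force': array([0.11040262, 0.32340382, 0.32266165]), 'torque': array([ 0.02999069, -0.03697031, -0.00421034]), 'gripper_force': 0.0, 'gripper_width': 91.28810424748887}
top beam 0.75 [359. 320.] z 41 rect [ 195. -314.] [ 29. 200.] 53.2
top beam 0.69 [404. 211.] z 41 rect [ 453. -423.] [200.  28.] 89.8
top beam 0.63 [330. 183.] z 41 rect [ 514. -241.] [ 28. 200.] 61.6
top stand 0.97 [157. 159.] z 65 rect [570. 180.] [71. 15.] 75.8
top stand 0.51 [328. 186.] z 41 rect [ 514. -241.] [ 28. 199.] 61.7
top stamp 0.74 [224. 224.] z 60 rect [417.  13.] [40. 29.] 1.9
top marker 0.69 [240.  92.] z 1
[... 213 characters left out ...]
96.] [31. 76.] 3.9
top ridge [(0.64, array([153., 153.]))]
side beam 0.89 [368. 159.] z 39 rect [ 193. -316.] [ 36. 202.] 53.3
side beam 0.68 [275. 129.] z 40 rect [ 450. -423.] [203.  28.] 90.0
side beam 0.63 [249. 167.] z 39 rect [ 511. -241.] [ 33. 201.] 60.9
side stand 0.88 [203. 296.] z 64 rect [567. 181.] [72. 15.] 75.5
side stamp 0.92 [277. 240.] z 58 rect [414.  13.] [43. 31.] 2.3
side marker 0.86 [147. 218.] z 17 rect [741. -31.] [ 18. 132.] 78.7
side loupe 0.63 [193. 227.] z 47 rect [612.   4.] [46. 47.] 3.9
side card_box 0.57 [103. 275.] z 76 rect [777. 157.] [78. 92.] 1.5
side pen_box 0.92 [145. 164.] z 143 rect [ 772. -196.] [38. 75.] 1.8
side ridge [(0.95, array([198., 281.]))]
```

```bash
python3 - <<'E'
import cv2
i=cv2.imread("pics/top0.png"); cv2.imwrite("pics/top0b.png",cv2.resize(i,(768,576)))
c=i[120:384,270:470]; cv2.imwrite("pics/crop.png",cv2.resize(c,None,fx=2.2,fy=2.2,interpolation=2))
E
```

```text
(no output)
```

View pics/top0b.png

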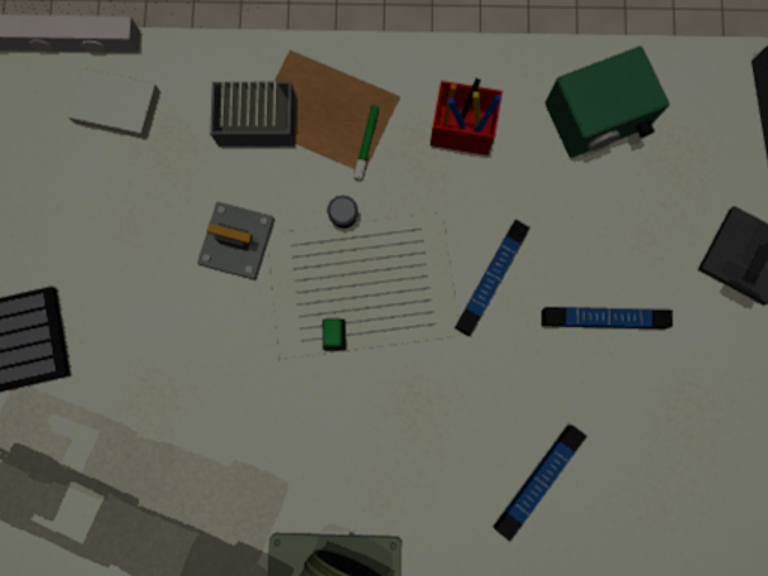

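View pics/crop.png

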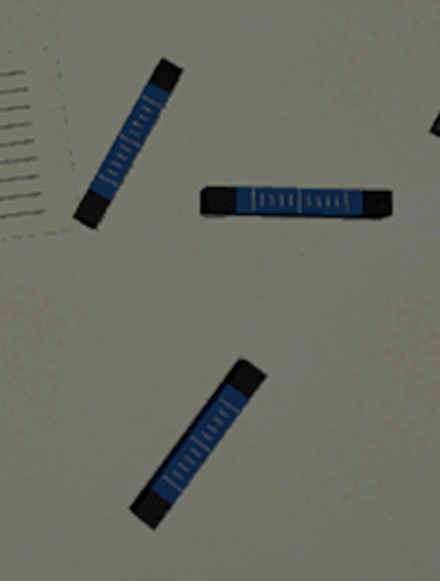

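View pics/side0.png

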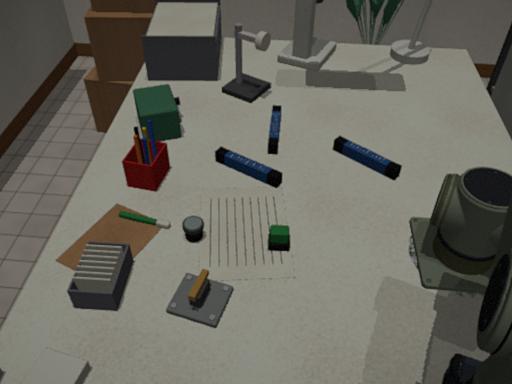

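Candidates in the top picture (512×384): bars at (330,183), y=-241; (404,211), y=-423; and (359,320), y=-314. The leftmost for the robot is the one at (330,183). The crop shows its scale lines facing up, so it is right way up. The stand is at (157,159) and its ridge at about (569,180), with ridge x at about -14°.

Call:
send_rows([
  [[0, 0, -0.01, 0.088, -0.217, 0, -1], [0, 0, -0.01, 0.088, -0.217, 0, -1], [0, 0, -0.01, 0.088, -0.217, 0, -1], [0, 0, -0.01, 0.088, -0.217, 0, -1], [0, 0, -0.01, 0.088, -0.217, 0, -1], [0, 0, -0.01, 0.088, -0.217, 0, -1], [0, 0, -0.01, 0.088, -0.217, 0, -1], [0, 0, -0.01, 0.088, -0.217, 0, -1], [0, 0, -0.01, 0.088, -0.217, 0, -1], [0, 0, 0, 0.088, -0.217, 0, -1], [0, 0, 0, 0.088, -0.217, 0, -1], [0, 0, 0, 0.088, -0.217, 0, -1]],
])

```text
time_s: 2.1
ee_pos: [409.2, 17.3, 214.4]
ee_rot: [179.9, 0.1, 151.8]
force: [1.1, -0.4, -0.3]
gripper_width: 91.0
gripper_force: 0.0
```

Call:
send_rows([
  [[0, 0, 0, 0.088, -0.217, 0, -1], [0, 0, 0, 0.088, -0.217, 0, -1], [0, 0, 0, 0.088, -0.217, 0, -1], [0, 0, 0, 0.088, -0.217, 0, -1], [0, 0, 0, 0.088, -0.217, 0, -1], [0, 0, 0, 0.088, -0.217, 0, -1], [0, 0, 0, 0, 0, 0, -1]],
])

```text
time_s: 2.8
ee_pos: [516.2, -246.2, 213.2]
ee_rot: [-179.9, 0.1, 151.6]
force: [-0.2, 0.6, -0.6]
gripper_width: 91.5
gripper_force: 0.0
```

```bash
cat >> h.py <<'E'
def beam(n,near,h=(30,45)):
    p,d=optics.grab_frame(n); P=cloud(n,d); out=[]
    for s in optics.silhouettes(n,"beam"):
        q=P[s["mask"]&(d>0)]
        if len(q)<50: continue
        z=np.median(q[:,2]); t=q[abs(q[:,2]-np.percentile(q[:,2],80))<6]
        r=cv2.minAreaRect(t[:,:2].astype(np.float32))
        if np.hypot(r[0][0]-near[0],r[0][1]-near[1])<80: out.append((round(s["conf"],2),np.round(r[0],1),np.round(r[1]),round(r[2],1),round(np.percentile(t[:,2],50),1)))
    return p,d,P,out
def feel(k=10):
    F=[];T=[]
    for _ in range(k):
        optics.grab_frame("wrist"); s=env.state(); F.append(s["force"]);T.append(s["torque"])
    print("F",np.mean(F,0).round(2),np.std(F,0).round(2),"T",np.mean(T,0).round(4),np.std(T,0).round(4),"t",s["time_s"],s["ee_pos"].round(1),s["ee_rot"].round(2),"w",round(s["gripper_width"],1))
    return np.mean(F,0),np.mean(T,0)
E
python3 - <<'E'
from h import *
p,d,P,o=beam("wrist",(514,-241)); cv2.imwrite("pics/w1.png",p[:,:,::-1]); print(o)
np.save("tare.npy",np.array(feel(10)))
E
```

```text
[(0.98, array([ 511.6, -238.5]), array([ 28., 199.]), 61.7, np.float64(36.3))]
F [-0.19  0.05 -0.04] [0.51 0.34 0.44] T [-0.0283 -0.0064 -0.0004] [0.0381 0.0375 0.0403] t 3.4 [ 514.4 -240.7  214.2] [1.7999e+02 2.0000e-02 1.5184e+02] w 91.0
```

View pics/w1.png

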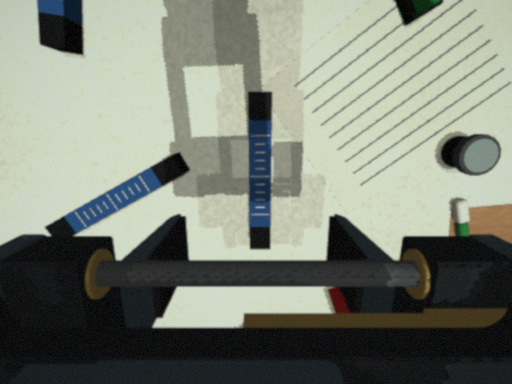

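The wrist picture shows the chosen beam between the fingers at (260,170), straight and with its scale lines up. The other bar is at (120,195) and the loupe is at (478,153). I'm centred to within a few mm, so I'll go down and grip.

```bash
python3 - <<'E'
from h import *
a=np.load("tare.npy"); b=np.array(feel(20)); np.save("tare.npy",(a+2*b)/3); print((a+2*b)/3)
E
```

```text
F [-0.14 -0.1   0.32] [0.42 0.58 0.55] T [-0.0137 -0.0021  0.006 ] [0.0268 0.027  0.0353] t 4.4 [ 514.4 -241.2  214. ] [179.99  -0.   151.8 ] w 91.1
[[-0.15560431 -0.05422103  0.197946  ]
 [-0.01855104 -0.00355643  0.0038909 ]]
```

Call:
send_rows([
  [[0, 0, 0, -0.007, 0.005, -0.2, -1], [0, 0, 0, 0, 0, -0.2, -1], [0, 0, 0, 0, 0, -0.2, -1], [0, 0, 0, 0, 0, -0.2, -1], [0, 0, 0, 0, 0, -0.15, -1], [0, 0, 0, 0, 0, -0.09, -1], [0, 0, 0, 0, 0, 0, -1], [0, 0, 0, 0, 0, 0, -1]],
])

```text
time_s: 5.2
ee_pos: [513.4, -240.4, 6.3]
ee_rot: [180.0, 0.0, 151.8]
force: [1.3, 0.1, 0.3]
gripper_width: 91.4
gripper_force: 0.0
```

Call:
send_rows([
  [[0, 0, 0, 0, 0, 0, 1], [0, 0, 0, 0, 0, 0, 1], [0, 0, 0, 0, 0, 0, 1], [0, 0, 0, 0, 0, 0, 1], [0, 0, 0, 0, 0, 0, 1], [0, 0, 0, 0, 0, 0, 1], [0, 0, 0, 0, 0, 0, 1], [0, 0, 0, 0, 0, 0, 1]],
], grip_force=45)

```text
time_s: 6.0
ee_pos: [513.0, -240.2, 5.9]
ee_rot: [180.0, -0.0, 151.8]
force: [0.2, 0.9, 0.1]
gripper_width: 30.0
gripper_force: 0.0
```

Call:
send_rows([
  [[0, 0, 0, 0, 0, 0, 1], [0, 0, 0, 0, 0, 0, 1], [0, 0, 0, 0, 0, 0, 1], [0, 0, 0, 0, 0, 0.1, 1], [0, 0, 0, 0, 0, 0.2, 1], [0, 0, 0, 0, 0, 0.2, 1], [0, 0, 0, 0, 0, 0.2, 1], [0, 0, 0, 0, 0, 0, 1], [0, 0, 0, 0, 0, 0, 1], [0, 0, 0, 0, 0, 0, 1]],
])

```text
time_s: 7.0
ee_pos: [511.3, -239.2, 143.5]
ee_rot: [180.0, -0.3, 151.8]
force: [-0.5, 0.6, -4.6]
gripper_width: 27.6
gripper_force: 45.0
```

```bash
cat > m.py <<'E'
from h import *
def off(F,T):
    f0,t0=np.load("tare.npy"); W=-(F-f0)[2]; t=T-t0; print("W",W.round(2),"r",np.round([t[1]/W*1e3,-t[0]/W*1e3],1))
E
python3 - <<'E'
from m import *
F,T=feel(25); off(F,T)
p,d,P,o=beam("wrist",(513,-240)); cv2.imwrite("pics/w2.png",p[:,:,::-1]); print(o)
E
```

```text
F [-0.14 -0.01 -4.34] [0.54 0.53 0.54] T [0.0357 0.0703 0.0035] [0.0332 0.0378 0.0347] t 8.25 [ 513.  -240.2  146. ] [179.99   0.   151.8 ] w 27.7
W 4.54 r [ 16.3 -11.9]
[(0.67, array([ 483.5, -224.9]), array([ 28., 133.]), 61.8, np.float64(176.2))]
```

View pics/w2.png

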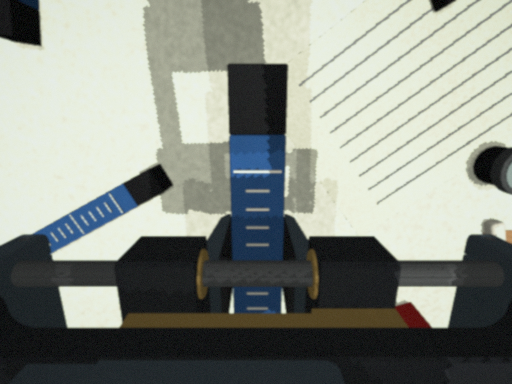

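The wrist picture shows the beam gripped square, its near cap at (258,98). Reconstruction puts the grasp within 1 mm of mid length. The felt weight is 4.5 N, with the balance point about 20 mm towards the far (+x) end. Next I'll carry it above the ridge with that offset.

Call:
send_rows([
  [[0, 0, 0.0154, 0.018, 0.213, 0, 1], [0, 0, 0.0154, 0.018, 0.213, 0, 1], [0, 0, 0.0154, 0.018, 0.213, 0, 1], [0, 0, 0.0154, 0.018, 0.213, 0, 1], [0, 0, 0.0154, 0.018, 0.213, 0, 1], [0, 0, 0.0154, 0.018, 0.213, 0, 1], [0, 0, 0.0154, 0.018, 0.213, 0, 1], [0, 0, 0.0154, 0.018, 0.213, 0, 1], [0, 0, 0.0154, 0.018, 0.213, 0, 1], [0, 0, 0.0154, 0.018, 0.213, 0, 1], [0, 0, 0, 0, 0, 0, 1], [0, 0, 0, 0, 0, 0, 1]],
])

```text
time_s: 9.55
ee_pos: [548.7, 186.6, 145.7]
ee_rot: [-180.0, -0.0, 165.8]
force: [-1.1, 0.5, -4.7]
gripper_width: 28.2
gripper_force: 45.0
```

```bash
python3 - <<'E'
from m import *
F,T=feel(30); off(F,T)
K,R,t=cam("wrist"); p,d=optics.grab_frame("wrist"); P=cloud("wrist",d)
# stand from wrist: points at ridge height
q=P[(d>0)&(abs(P[...,2]-64)<5)&(abs(P[...,0]-568)<60)&(abs(P[...,1]-180)<60)]
print(len(q)); 
if len(q)>20: print(cv2.minAreaRect(q[:,:2].astype(np.float32)))
# top camera, full frame saved depth: refined ridge
for n in("top","side"):
    d=np.load(n+"d.npy"); P=cloud(n,d); q=P[(d>0)&(abs(P[...,2]-64)<4)&(np.hypot(P[...,0]-568,P[...,1]-180)<60)]
    print(n,len(q),q.mean(0).round(1),cv2.minAreaRect(q[:,:2].astype(np.float32)))
E
```

```text
F [-0.    0.02 -4.21] [0.52 0.6  0.47] T [ 0.0335  0.0871 -0.0074] [0.0266 0.0233 0.0313] t 11.05 [549.  185.8 146. ] [180.    -0.   165.66] w 27.7
W 4.41 r [ 20.6 -11.8]
23
((561.7581787109375, 181.85313415527344), (69.42108154296875, 1.8235198259353638), 76.10667419433594)
top 163 [570.1 180.4  64.5] ((570.5527954101562, 180.37106323242188), (70.82444763183594, 15.038281440734863), 76.45327758789062)
side 231 [566.7 181.5  64.2] ((567.2450561523438, 180.3668670654297), (71.95745086669922, 15.443326950073242), 76.3104248046875)
```

Call:
send_rows([
  [[0, 0, 0.006, -0.003, -0.0025, -0.09, 1], [0, 0, 0, 0, 0, -0.12, 1], [0, 0, 0, 0, 0, -0.1, 1], [0, 0, 0, 0, 0, -0.04, 1], [0, 0, 0, 0, 0, -0.01, 1], [0, 0, 0, 0, 0, 0, 1], [0, 0, 0, 0, 0, 0, 1]],
])

```text
time_s: 11.8
ee_pos: [549.3, 185.6, 75.1]
ee_rot: [179.9, 0.1, 166.2]
force: [-0.0, 0.4, -4.3]
gripper_width: 28.2
gripper_force: 45.0
```

Call:
send_rows([
  [[0, 0, 0, 0, 0, -0.005, 1], [0, 0, 0, 0, 0, -0.005, 1], [0, 0, 0, 0, 0, 0, 1]],
])

```text
time_s: 12.1
ee_pos: [548.4, 185.3, 72.2]
ee_rot: [180.0, 0.0, 166.2]
force: [1.2, -0.7, -4.1]
gripper_width: 27.9
gripper_force: 45.0
```

```bash
python3 - <<'E'
from m import *
F,T=feel(10); off(F,T)
E
```

```text
F [-0.04 -0.18 -4.26] [0.42 0.44 0.41] T [0.0322 0.0765 0.0106] [0.0337 0.0282 0.0233] t 12.6 [548.4 185.3  72. ] [179.99   0.   166.2 ] w 27.9
W 4.45 r [ 18.  -11.4]
```

Call:
send_rows([
  [[0, 0, 0, 0, 0, -0.004, 1], [0, 0, 0, 0, 0, 0, 1]],
])

```text
time_s: 12.8
ee_pos: [548.3, 185.3, 71.0]
ee_rot: [-180.0, -0.0, 166.2]
force: [0.1, -0.8, -4.2]
gripper_width: 28.3
gripper_force: 45.0
```

Call:
send_rows([
  [[0, 0, 0, 0, 0, -0.004, 1], [0, 0, 0, 0, 0, 0, 1]],
])

```text
time_s: 13.0
ee_pos: [548.3, 185.3, 70.2]
ee_rot: [-180.0, -0.0, 166.2]
force: [-0.3, -0.2, -4.8]
gripper_width: 28.1
gripper_force: 45.0
```

Call:
send_rows([
  [[0, 0, 0, 0, 0, -0.004, 1], [0, 0, 0, 0, 0, 0, 1]],
])

```text
time_s: 13.2
ee_pos: [548.5, 185.3, 69.9]
ee_rot: [180.0, 0.0, 166.2]
force: [-0.6, -0.4, -1.7]
gripper_width: 27.5
gripper_force: 45.0
```

Call:
send_rows([
  [[0, 0, 0, 0, 0, -0.002, 1], [0, 0, 0, 0, 0, 0, 1]],
])

```text
time_s: 13.4
ee_pos: [548.4, 185.3, 69.9]
ee_rot: [180.0, 0.0, 166.2]
force: [-2.3, -0.2, 3.9]
gripper_width: 27.4
gripper_force: 45.0
```

```bash
python3 - <<'E'
from m import *
F,T=feel(20); f0,t0=np.load("tare.npy"); print(F-f0,T-t0)
E
```

```text
F [-3.22 -0.7   5.66] [0.48 0.51 0.67] T [-0.1698  0.5184 -0.0327] [0.0273 0.025  0.0258] t 14.4 [548.4 185.3  69.9] [1.7998e+02 2.0000e-02 1.6620e+02] w 27.6
[-3.06587536 -0.6483596   5.4601353 ] [-0.15120506  0.52197849 -0.03655487]
```

Call:
send_rows([
  [[0, 0, 0, 0, 0, 0.002, 1], [0, 0, 0, 0, 0, 0, 1]],
])

```text
time_s: 14.6
ee_pos: [548.5, 185.3, 69.9]
ee_rot: [180.0, 0.0, 166.2]
force: [-3.0, -0.1, 4.9]
gripper_width: 28.3
gripper_force: 45.0
```

Call:
send_rows([
  [[0, 0, 0, 0, 0, 0, 1], [0, 0, 0, 0, 0, 0, 1]],
], grip_force=10)

```text
time_s: 14.8
ee_pos: [548.5, 185.3, 69.9]
ee_rot: [180.0, 0.0, 166.2]
force: [-3.7, -0.7, 5.4]
gripper_width: 27.9
gripper_force: 10.0
```

Call:
send_rows([
  [[0, 0, 0, 0, 0, 0, 0.9], [0, 0, 0, 0, 0, 0, 0.6], [0, 0, 0, 0, 0, 0, 0.3], [0, 0, 0, 0, 0, 0, 0.3]],
], grip_force=3)

```text
time_s: 15.2
ee_pos: [548.9, 185.5, 69.3]
ee_rot: [180.0, 0.0, 166.2]
force: [-0.0, -0.6, -0.3]
gripper_width: 31.8
gripper_force: 0.0
```

```bash
cat > lv.py <<'E'
from m import *
import sys
s=env.state(); print(s["time_s"],s["force"].round(1),round(s["gripper_width"],1))
for n in ("side","top"):
    p,d=optics.grab_frame(n); P=cloud(n,d); cv2.imwrite(f"pics/{n}{sys.argv[1]}.png",p[:,:,::-1])
    for o in optics.silhouettes(n,"beam"):
        q=P[o["mask"]&(d>0)]; q=q[np.hypot(q[:,0]-550,q[:,1]-185)<120]
        t=q[q[:,2]>94]
        if len(t)<30: print(n,o["conf"],len(q),o["at"]);continue
        x=(t[:,:2]-[550,185])@[.971,-.24]; c=np.polyfit(x,t[:,2],1)
        print(n,round(o["conf"],2),len(t),"slope deg",np.degrees(np.arctan(c[0])).round(2),"z",t[:,2].mean().round(1),cv2.minAreaRect(t[:,:2].astype(np.float32)))
E
python3 lv.py 1
```

```text
15.2 [-0.  -0.6 -0.3] 31.8
side 0.82 767 slope deg 0.45 z 100.8 ((554.506103515625, 217.51617431640625), (98.8985366821289, 199.71165466308594), 76.90092468261719)
side 0.81 0 [368.1, 159.5]
side 0.56 0 [273.4, 150.3]
top 0.94 0 [355.2, 322.3]
top 0.91 0 [402.7, 211.5]
top 0.84 162 slope deg 1.06 z 101.2 ((558.6620483398438, 181.96055603027344), (28.19070053100586, 182.6122283935547), 76.49954986572266)
```

Call:
send_rows([
  [[0, 0, 0, 0, 0, 0, 0.1], [0, 0, 0, 0, 0, 0, -0.1], [0, 0, 0, 0, 0, 0, -0.3], [0, 0, 0, 0, 0, 0, -0.3], [0, 0, 0, 0, 0, 0, -0.3]],
])

```text
time_s: 15.9
ee_pos: [548.4, 185.3, 69.6]
ee_rot: [180.0, 0.0, 166.2]
force: [0.3, -0.9, 0.3]
gripper_width: 59.0
gripper_force: 0.0
```

Call:
send_rows([
  [[0, 0, 0, 0, 0, 0.03, -0.3], [0, 0, 0, 0, 0, 0.07, -0.3], [0, 0, 0, 0, 0, 0.1, -0.3], [0, 0, 0, 0, 0, 0.15, -0.3], [0, 0, 0, 0, 0, 0.2, -0.3], [0, 0, 0, -0.2, 0, 0.1, -0.3], [0, 0, 0, -0.2, 0, 0, -0.3], [0, 0, 0, -0.2, 0, 0, -0.3], [0, 0, 0, -0.2, 0, 0, -0.3], [0, 0, 0, 0, 0, 0, -0.3], [0, 0, 0, 0, 0, 0, -0.3]],
])

```text
time_s: 17.0
ee_pos: [388.3, 185.5, 200.5]
ee_rot: [179.9, 0.1, 166.2]
force: [0.0, -0.1, 0.4]
gripper_width: 59.1
gripper_force: 0.0
```

```bash
python3 lv.py 2; python3 - <<'E'
import cv2
a=cv2.imread("pics/side2.png")[190:384,100:320]; cv2.imwrite("pics/f.png",cv2.resize(a,None,fx=3,fy=3,interpolation=2))
E
```

```text
17.0 [ 0.  -0.1  0.4] 59.1
side 0.89 0 [366.5, 160.0]
side 0.81 0 [275.8, 129.2]
side 0.57 1362 slope deg -0.05 z 100.1 ((546.6384887695312, 184.70367431640625), (30.958093643188477, 199.26339721679688), 76.5799789428711)
top 0.76 0 [404.9, 212.4]
top 0.65 1053 slope deg 0.03 z 100.8 ((551.8510131835938, 184.3822479248047), (30.243972778320312, 198.76475524902344), 76.24954223632812)
top 0.57 0 [356.8, 321.8]
```

View pics/f.png

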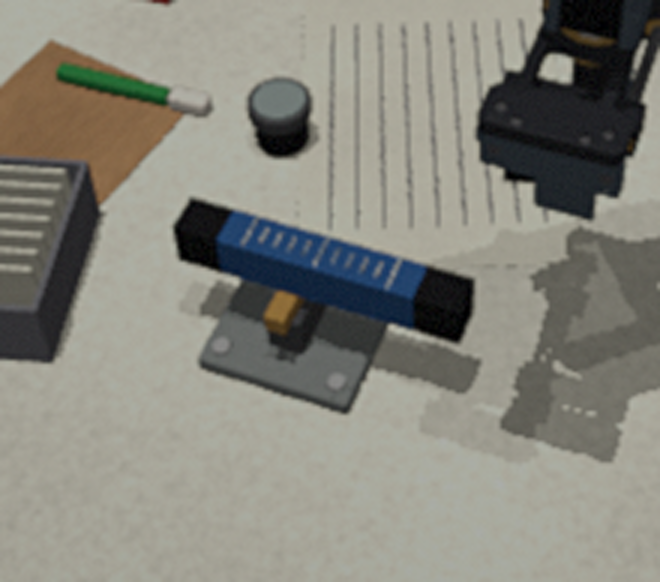

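The beam lies level (slope 0°, top at 100 mm) and square across the ridge. The brass end shows at (283,312), so the ridge sticks out past the beam's width. The arm is clear and the other things are where they were.

```bash
python3 -c "
from workcell import env
print(env.job_done())"
```

```text
the job is handed in; nothing more can be done
None
```

The beam is balanced level and square on the brass ridge, right way up; its balance point felt about 20 mm from mid length, the arm is clear of it, and the job was handed in at about 17 s.

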